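# Hook a label holder over a tile-shelf lip and hold it pressed home

### The job

One bay of the low steel tile shelf has no label holder on its front lip. Take the loose grey label holder that stands on the bench and push it down over the lip at the middle of that bay, rear tongue behind the lip and card facing out like its neighbours, until it sits fully home, without slamming it. Finish while still gripping it and pressing it down with a steady, moderate hand pressure, because its adhesive pad must be held to take; leave the other things on the bench where they are.

Things in the scene. Friction and masses are not known exactly. Their poses are not given: they have to be found in the camera images.
- holder_mid (a point): the loose grey plastic label holder, 78 mm tall, 64 mm wide, about 50 g, standing upright on the bench. This point: the middle of its card pocket, 52 mm above its feet, the place to grip it. x points from the card side to the back, y along its width, z up. The pocket is 10 mm thick in x, 64 mm wide, from 26 to 78 mm above the feet; bridge 14 mm thick from 20 to 26 mm; slot and legs below
- holder_card (a point): middle of the holder's card face (blank white card in a raised frame), 5 mm in front (-x) of holder_mid, same axes
- holder_slot (a point): roof of the holder's slot (underside of the bridge, thin foam pad that hardly gives), 32 mm below holder_mid, same axes. The slot is 7 mm wide in x, open below and at both ends, 20 mm deep, between a front leg 64 mm wide and a rear tongue 30 mm wide; both flare outwards over the lowest 7 mm to a mouth about 16 mm wide (feet 21 mm over all)
- bay_edge (a point): middle of the lip's top edge at the one bay without a label holder, 110 mm above the bench. x square to the lip, to the back of the shelf; y along the lip; z up. Rigid steel lip 3 mm thick, 30 mm above the shelf floor; 35 mm free behind it, then tiles up to 8 mm above lip height. Holder home: holder_slot on this point, x axes alike
- rack: the tile shelf, grey sheet steel on four short legs, fixed: 520 mm wide, 220 mm deep, 110 mm high, one lip along the whole front, three bays 173 mm apart with stacked tiles. Two bays carry a fixed label holder like the loose one. Origin at the middle of its footprint on the bench, x to its back, y along its width; the lip is 108.5 mm in front (-x)
- nippers: tile nippers lying flat, black handles, 240 mm long, 20 mm high; bystander. Origin on the bench, jaws to +x
- pencil: red pencil lying flat, 170 mm; bystander. Origin near its middle, along x
- tile_green: green tile lying flat, 100 x 100 x 8 mm; bystander. Origin at its centre, on the bench
- tile_cream: small cream tile lying flat, 50 x 70 x 8 mm; bystander. Origin at its centre, on the bench
- mallet: rubber mallet lying flat, head 56 mm thick and 100 mm long, handle 250 mm long towards -x; bystander. Origin under the head's centre
- float: grout float lying on its rubber face, 240 x 95 mm, 65 mm high; bystander. Origin under its centre
- tub: white plastic tub with tile spacers, 100 mm across, 65 mm high; bystander. Origin under its centre
Things that resemble listed ones, but are neither listed nor needed, are in the scene too. Of the things that look like the part that bears holder_mid, the smaller one is meant.

How it is judged:
By the outcome, as a careful person would: the job done as asked, in the order asked, and still so for the second after the job is handed in, while the arm keeps its last pose, push and grip.
It also fails if it takes over 38 s, if anything falls off the work surface, if the arm or the gripper's body presses on something with over 40 N, if the wrist force passes 120 N, or if a joint passes its speed limit or range.

### The arm

A 6-joint arm with a two-finger parallel gripper is mounted at the origin on the work surface. World frame = base frame: x ahead of the robot, y to its left, z up, the work surface at z = 0. Lengths are in m, angles in rad, forces in N, time in s.
With the tool pointing down it reaches from about 0.35 to 0.85 m from the base axis. Payload 8.1 kg.
Tool frame: the origin (TCP) lies between the finger pads; the fingertips stand 14 mm ahead of it and the grasp point (between the pads) lies 5 mm behind it; z points along the fingers, y is the direction in which the jaws open and shut (so a half turn about z gives the same grasp; the last joint's range is limited). The gripper opens to 93 mm and grips with 3 to 60 N. Pads are 15 mm wide; open, the fingers measure 128 mm over their backs; the gripper's body (75 mm by 188 mm) begins 65 mm behind the grasp point.
Start: joints at [1.076, 0.13, 1.488, -0, 1.523, -0.085], TCP at [0.239, 0.55, 0.233] pointing down, gripper open.
Joint ranges: [-2.96, 2.96], [-0.89, 2.26], [0.02, 2.5], [-1.34, 4.48], [0, 2.73], [-2.66, 2.66]. Speed limits (rad/s): [2.39, 2.39, 2.79, 3.14, 3.14, 3.14].

### API

Orientations are given as a rotation vector (axis times angle).
In Python, from plant import robot gives the robot as it stands.
- The arm moves only by the tool step_arm, never from a script. Its argument "targets" is a list of rows, each an object of numbers: "tx", "ty", "tz": the shift along the tool's x, y, z in mm; "ax", "ay", "az": the turn, a rotation vector about the tool's x, y, z in rad; "grip": the closure in counts, from 0 (fully open) to 255 (shut). In form: [{"tx": .., "ty": .., "tz": .., "ax": .., "ay": .., "az": .., "grip": ..}, ...]. A call has 1 to 20 rows; each row shifts and turns the commanded pose from where the row before left it, along the tool's axes as they then stand; what a row does not reach is not made up. A row lasts 1/10 s, in which the tool goes at most 50 mm and 8.59 degrees, less where a joint would pass 70% of its speed; a pose out of reach is approached as far as the arm can. A call with a gripper value outside its range is refused whole. The fingers move at their own pace and stop on an object; "squeeze" is the grip in N (left out, the last holds). Time passes only in rows, so rows that do not move let the fingers close. It gives the time, the measured TCP pose, the force and the opening at its end, in the units of the state.
- robot.read_state(): the state, without advancing time (a new reading comes with each control period).
- robot.read_camera(name): name is "side" or "top" or "wrist"; returns a dict with "frame" (400x640x3 uint8, blue, green, red), "fx", "fy", "cx", "cy" (pixels), "R" (3x3) and "t" (3): a world point X has camera coordinates R X + t. Camera axes: x right, y down, z forward; pixel columns grow to the right and rows downward; lengths in m; the calibration is good to about 2 mm. A picture is of the moment at which its call begins. There is no depth.
- robot.close_job(): hands the job in, once; it reports no verdict.
The state is a dict: "t": time; "q": joint angles; "dq": joint speeds; "joint_torque": joint torques, N m; "tool_pos": TCP position; "orientation": TCP orientation; "force": force on the tool from outside, world axes, zero at the start; "wrist_torque": the same for the moment, N m; "opening": finger opening in m.
Only numpy, scipy, OpenCV 4.12 (cv2) and the standard library are available. Lean on these libraries where they do the work, as an engineer would, in place of code of your own. Each camera call takes 0.05 s, during which the arm holds its last target.

## Working session

There is one attempt and no reset: what is moved stays moved. The work goes in short steps, Python scripts to look and compute and a tool call to move; the robot and the scene stay as the last step left them, time stands still between calls to the robot, and variables do not carry over. Pictures are saved under pics/ and viewed, and the job is handed in when it is done.

Besides the shell and the picture viewer there is one more tool, called after ">>>" in YAML: its name, and indented under it one key for each argument. step_arm: Moves the arm, as the interface text tells. Its arguments: {"type":"object","properties":{"targets":{"type":"array"},"squeeze":{"type":"number"}},"required":["targets"]}

```bash
ls; mkdir -p pics
cat > h.py <<'E'
import numpy as np,cv2,pickle
from plant import robot
def snap(n,tag):
    c=robot.read_camera(n); cv2.imwrite(f'pics/{tag}.png',c['frame']); pickle.dump(c,open(f'pics/{tag}.pkl','wb')); return c
def ld(tag): return pickle.load(open(f'pics/{tag}.pkl','rb'))
def ray(c,u,v):
    R=np.array(c['R']);t=np.array(c['t']);d=R.T@np.array([(u-c['cx'])/c['fx'],(v-c['cy'])/c['fy'],1]);return -R.T@t,d/np.linalg.norm(d)
def onz(c,u,v,z):
    o,d=ray(c,u,v);return o+d*(z-o[2])/d[2]
def proj(c,X):
    p=np.array(c['R'])@np.array(X)+np.array(c['t']);return np.array([c['fx']*p[0]/p[2]+c['cx'],c['fy']*p[1]/p[2]+c['cy']])
def tri(c1,p1,c2,p2):
    o1,d1=ray(c1,*p1);o2,d2=ray(c2,*p2)
    s=np.linalg.lstsq(np.stack([d1,-d2],1),o2-o1,rcond=None)[0]
    a=o1+s[0]*d1;b=o2+s[1]*d2;return (a+b)/2,np.linalg.norm(a-b)
E
python3 - <<'E'
from h import *
for n in ['side','top','wrist']:
    c=snap(n,n+'0');print(n,c['fx'],c['cx'],c['cy'],np.round(-np.array(c['R']).T@np.array(c['t']),3),np.round(c['R'],2).tolist())
print(robot.read_state())
E
```

```text
pics
side 496.137574676496 323.84973870929235 199.45819796071382 [-0.242 -0.765  0.995] [[0.72, -0.69, 0.01], [-0.43, -0.46, -0.77], [0.54, 0.56, -0.63]]
top 466.0951605584426 316.574184646128 201.46809581126698 [0.3   0.018 1.536] [[0.02, -1.0, 0.0], [-0.98, -0.02, -0.17], [0.17, 0.0, -0.99]]
wrist 298.63262950262265 320.91505873092314 197.24267380623917 [0.171 0.58  0.382] [[0.4, 0.92, -0.0], [0.88, -0.38, 0.27], [0.24, -0.11, -0.96]]
{'t': 0.15, 'q': array([ 1.07558769e+00,  1.30988532e-01,  1.48900166e+00, -3.52221514e-05,
        1.52298656e+00, -8.54331571e-02]), 'dq': array([ 2.97136221e-04, -1.96289973e-03, -1.83886251e-03,  7.28323161e-05,
       -7.59423878e-05, -4.87097869e-04]), 'joint_torque': array([ 9.17391226e-04, -5.60477757e+01, -4.92334735e+01,  7.68183265e-02,
        3.05425201e-02, -3.47375931e-05]), 'tool_pos': array([0.23885934, 0.54996612, 0.23184298]), 'orientation': array([-6.39103279e-01, -3.07552751e+00,  2.09873005e-03]), 'force': array([0.08591022, 0.69833482, 0.14571041]), 'wrist_torque': array([ 0.03101738,  0.02833791, -0.00433784]), 'opening': 0.09318477220480774}
```

View pics/side0.png

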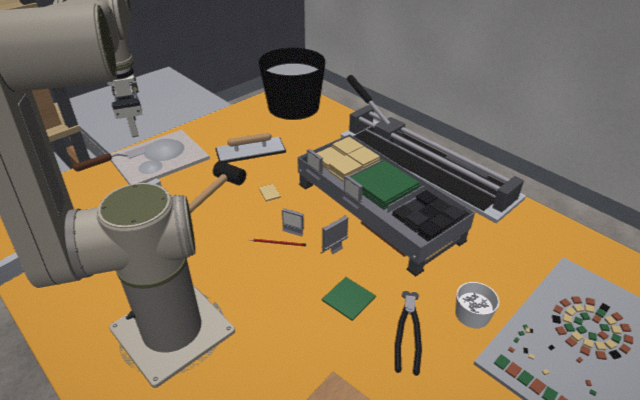

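View pics/top0.png

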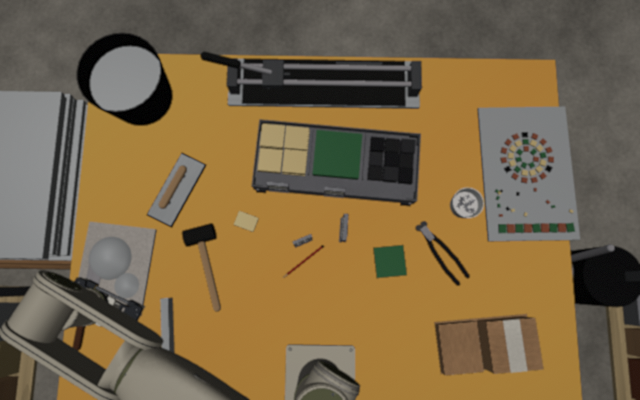

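View pics/wrist0.png

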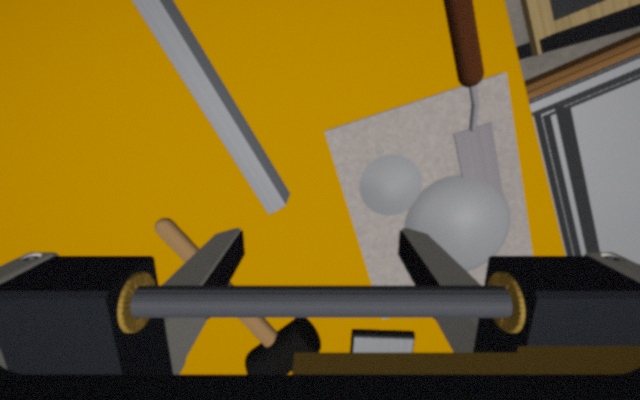

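Run:
```python
from h import *
s=ld('side0')['frame'];t=ld('top0')['frame']
a=cv2.resize(s[195:265,240:360],None,fx=6.5,fy=6.5,interpolation=cv2.INTER_CUBIC)
b=cv2.resize(t[195:285,270:400],None,fx=6,fy=6,interpolation=cv2.INTER_CUBIC)
c=cv2.resize(s[130:275,290:480],None,fx=4,fy=4,interpolation=cv2.INTER_CUBIC)
d=cv2.resize(t[110:215,240:430],None,fx=4.2,fy=4.2,interpolation=cv2.INTER_CUBIC)
for n,i in zip('abcd',(a,b,c,d)): cv2.imwrite(f'pics/z0{n}.png',i)
```

```text
(no output)
```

View pics/z0a.png

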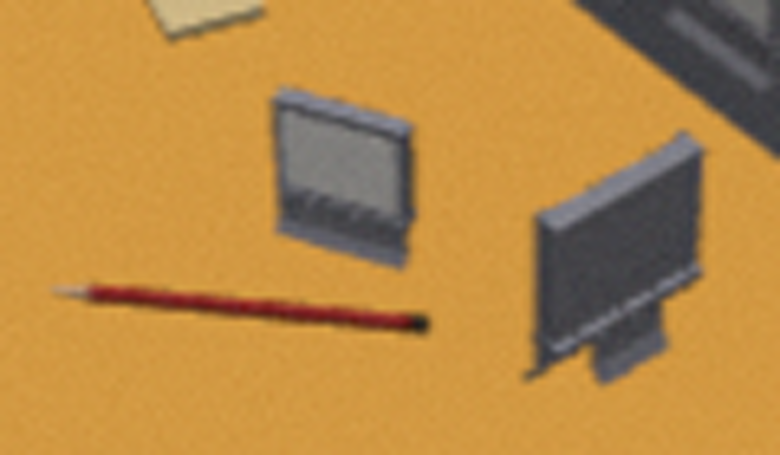

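View pics/z0b.png

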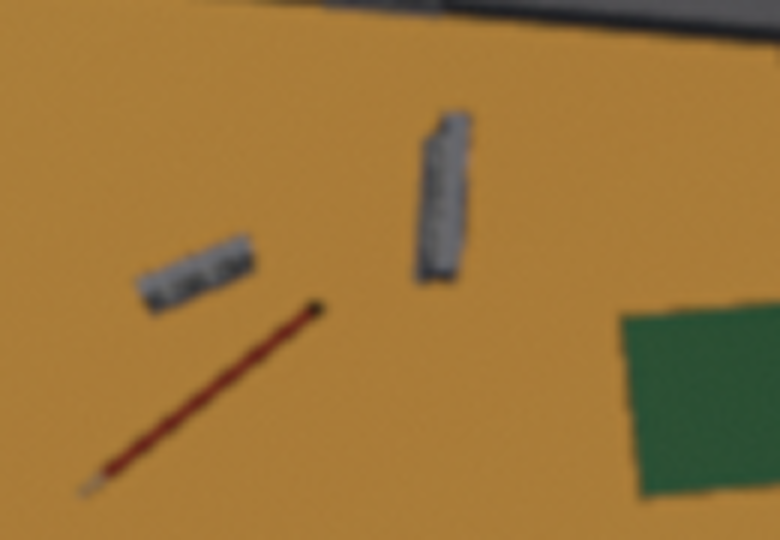

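View pics/z0c.png

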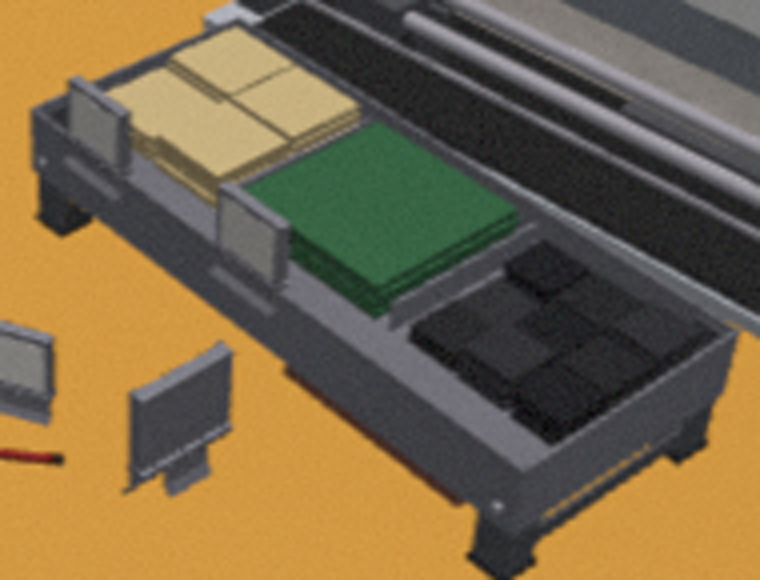

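View pics/z0d.png

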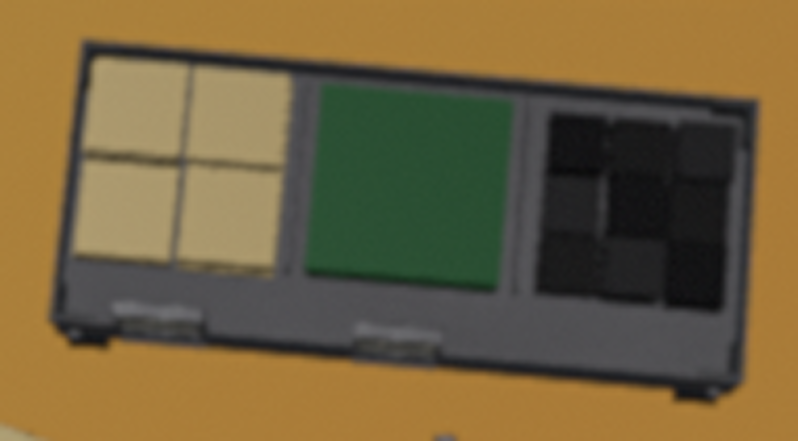

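Run:
```python
from h import *
S=ld('side0');T=ld('top0')
zs=lambda p:(240+p[0]/6.5,195+p[1]/6.5); zt=lambda p:(270+p[0]/6,195+p[1]/6)
zc=lambda p:(290+p[0]/4,130+p[1]/4); zd=lambda p:(240+p[0]/4.2,110+p[1]/4.2)
# holder top edge ends (z=.078), center
for n,p in dict(L=(140,282),R=(250,240),Lf=(155,312),Rf=(255,265)).items(): print('top',n,onz(T,*zt(p),.078).round(4))
for n,p in dict(Lf=(273,97),Rf=(410,130),Lb=(285,88),Rb=(412,122)).items(): print('side',n,onz(S,*zs(p),.078).round(4))
for n,p in dict(footL=(280,235),footR=(403,266)).items(): print('side',n,onz(S,*zs(p),.0).round(4))
# big one
for n,p in dict(a=(540,215),b=(690,135)).items(): print('big',n,onz(S,*zs(p),.1).round(4))
for n,p in dict(a=(455,112),b=(437,275)).items(): print('big top',n,onz(T,*zt(p),.1).round(4))
# rack
for n,p in dict(FL=(52,322),FR=(740,385),BL=(85,42),BR=(757,103)).items(): print('rack top',n,onz(T,*zd(p),.11).round(4))
for n,p in dict(FL=(35,110),FR=(522,468),BR=(735,332)).items(): print('rack side',n,onz(S,*zc(p),.11).round(4))
```

```text
top L [0.4243 0.0896 0.078 ]
top R [0.4472 0.0326 0.078 ]
top Lf [0.4088 0.0814 0.078 ]
top Rf [0.4342 0.0298 0.078 ]
side Lf [0.4203 0.0896 0.078 ]
side Rf [0.4494 0.0322 0.078 ]
side Lb [0.428  0.0907 0.078 ]
side Rb [0.4536 0.0356 0.078 ]
side footL [0.4171 0.0863 0.    ]
side footR [0.4441 0.0331 0.    ]
big a [ 0.4363 -0.0629  0.1   ]
big b [ 0.517 -0.07   0.1  ]
big top a [ 0.5133 -0.0728  0.1   ]
big top b [ 0.4285 -0.064   0.1   ]
rack top FL [0.5922 0.2201 0.11  ]
rack top FR [ 0.5531 -0.2906  0.11  ]
rack top BL [0.8105 0.2037 0.11  ]
rack top BR [ 0.7707 -0.3079  0.11  ]
rack side FL [0.5991 0.2192 0.11  ]
rack side FR [ 0.56   -0.2905  0.11  ]
rack side BR [ 0.7726 -0.3087  0.11  ]
```

>>> step_arm:
  targets:
    - {"tx":-27,"ty":-26.3}
    - {"tx":-27,"ty":-26.3}
    - {"tx":-27,"ty":-26.3}
    - {"tx":-27,"ty":-26.3}
    - {"tx":-27,"ty":-26.3}
    - {"tx":-27,"ty":-26.3}
    - {"tx":-27,"ty":-26.3}
    - {"tx":-27,"ty":-26.3}
    - {"tx":-27,"ty":-26.3}
    - {"tx":-27,"ty":-26.3}
    - {"tx":-27,"ty":-26.3}
    - {"tx":-27,"ty":-26.3}
    - {"tx":-27,"ty":-26.3}
    - {"tx":-26,"ty":-26.3}
    - {"az":0.144}
    - {"az":0.144}
    - {"az":0.144}
    - {"az":0.144}
    - {"az":0.144}
    - {"tx":0}

```text
schema error: expected keys tx, ty, tz, ax, ay, az, grip
```

Run:
```python
from h import *
s=robot.read_state();print({k:np.round(s[k],4) for k in('t','q','tool_pos','orientation','opening','force')})
snap('wrist','w1')
```

```text
{'t': np.float64(0.15), 'q': array([ 1.0756,  0.131 ,  1.489 , -0.    ,  1.523 , -0.0854]), 'tool_pos': array([0.2389, 0.55  , 0.2318]), 'orientation': array([-6.3910e-01, -3.0755e+00,  2.1000e-03]), 'opening': np.float64(0.0932), 'force': array([0.0859, 0.6983, 0.1457])}
```

View pics/w1.png

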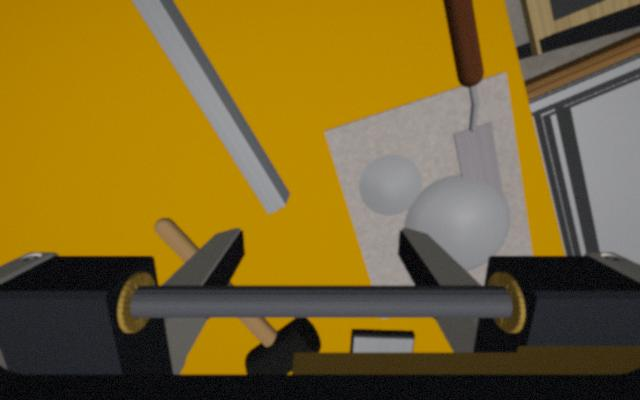

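All keys are needed; sending the full rows.

>>> step_arm:
  targets:
    - {"tx":-27,"ty":-26.3,"tz":0,"ax":0,"ay":0,"az":0,"grip":0}
    - {"tx":-27,"ty":-26.3,"tz":0,"ax":0,"ay":0,"az":0,"grip":0}
    - {"tx":-27,"ty":-26.3,"tz":0,"ax":0,"ay":0,"az":0,"grip":0}
    - {"tx":-27,"ty":-26.3,"tz":0,"ax":0,"ay":0,"az":0,"grip":0}
    - {"tx":-27,"ty":-26.3,"tz":0,"ax":0,"ay":0,"az":0,"grip":0}
    - {"tx":-27,"ty":-26.3,"tz":0,"ax":0,"ay":0,"az":0,"grip":0}
    - {"tx":-27,"ty":-26.3,"tz":0,"ax":0,"ay":0,"az":0,"grip":0}
    - {"tx":-27,"ty":-26.3,"tz":0,"ax":0,"ay":0,"az":0,"grip":0}
    - {"tx":-27,"ty":-26.3,"tz":0,"ax":0,"ay":0,"az":0,"grip":0}
    - {"tx":-27,"ty":-26.3,"tz":0,"ax":0,"ay":0,"az":0,"grip":0}
    - {"tx":-27,"ty":-26.3,"tz":0,"ax":0,"ay":0,"az":0,"grip":0}
    - {"tx":-27,"ty":-26.3,"tz":0,"ax":0,"ay":0,"az":0,"grip":0}
    - {"tx":-27,"ty":-26.3,"tz":0,"ax":0,"ay":0,"az":0,"grip":0}
    - {"tx":-26,"ty":-26.3,"tz":0,"ax":0,"ay":0,"az":0,"grip":0}
    - {"tx":0,"ty":0,"tz":0,"ax":0,"ay":0,"az":0.144,"grip":0}
    - {"tx":0,"ty":0,"tz":0,"ax":0,"ay":0,"az":0.144,"grip":0}
    - {"tx":0,"ty":0,"tz":0,"ax":0,"ay":0,"az":0.144,"grip":0}
    - {"tx":0,"ty":0,"tz":0,"ax":0,"ay":0,"az":0.144,"grip":0}
    - {"tx":0,"ty":0,"tz":0,"ax":0,"ay":0,"az":0.144,"grip":0}
    - {"tx":0,"ty":0,"tz":0,"ax":0,"ay":0,"az":0,"grip":0}

```text
t: 2.2
tool_pos: [0.438, 0.0624, 0.2325]
orientation: [-1.685, -2.651, 0.0]
force: [-0.1, -0.4, 0.4]
opening: 0.0928
```

Run:
```python
from h import *
s=robot.read_state();print({k:np.round(s[k],4) for k in('t','q','tool_pos','orientation','opening','force')})
snap('wrist','w1')
```

```text
{'t': np.float64(2.2), 'q': array([ 0.0255, -0.3094,  1.9021,  0.    ,  1.5491, -0.4131]), 'tool_pos': array([0.438 , 0.0624, 0.2325]), 'orientation': array([-1.6850e+00, -2.6513e+00,  2.0000e-04]), 'opening': np.float64(0.0928), 'force': array([-0.1495, -0.386 ,  0.37  ])}
```

View pics/w1.png

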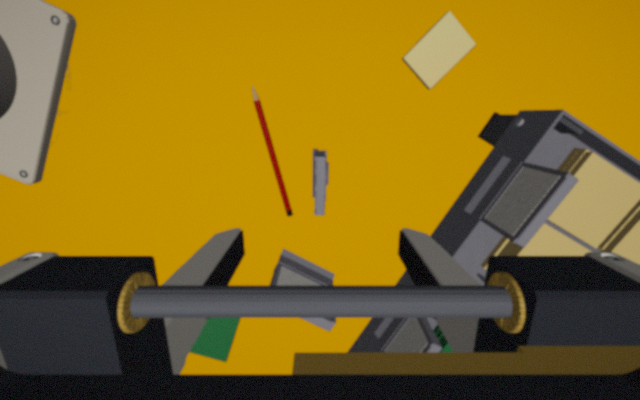

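Run:
```python
from h import *
s=ld('w1')['frame']
cv2.imwrite('pics/z1.png',cv2.resize(s[135:235,270:370],None,fx=6,fy=6,interpolation=cv2.INTER_CUBIC))
cv2.imwrite('pics/z1b.png',cv2.resize(s[100:280,420:640],None,fx=3.3,fy=3.3,interpolation=cv2.INTER_CUBIC))
```

```text
(no output)
```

View pics/z1.png

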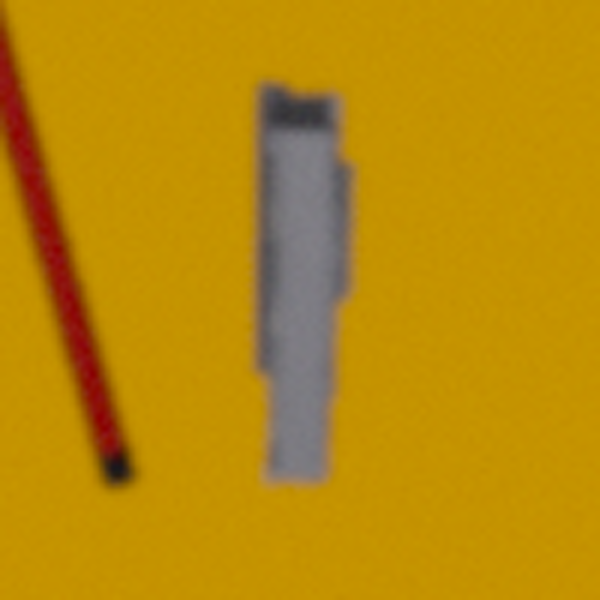

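Run:
```python
from h import *
W=ld('w1'); s=robot.read_state()
from scipy.spatial.transform import Rotation as Ro
R=Ro.from_rotvec(s['orientation']).as_matrix();print(R.round(3))
z=lambda p:(270+p[0]/6,135+p[1]/6)
P={n:onz(W,*z(p),.078) for n,p in dict(fl=(272,130),fr=(269,481),bl=(335,130),br=(328,481)).items()}
for n in P: print(n,P[n].round(4), (R.T@(P[n]-s['tool_pos'])*1000).round(1))
a=(P['fl']+P['bl'])/2;b=(P['fr']+P['br'])/2
print(a,b,np.linalg.norm(a-b),(a+b)/2); d=(a-b);print('yaw of x axis',np.arctan2(-d[0],d[1]), 'tooly',np.arctan2(R[1,1],R[0,1]))
```

```text
[[-0.43   0.903 -0.   ]
 [ 0.903  0.43  -0.   ]
 [ 0.    -0.    -1.   ]]
fl [0.4192 0.0897 0.078 ] [ 32.7  -5.3 154.5]
fr [0.4452 0.0323 0.078 ] [-30.3  -6.4 154.5]
bl [0.4289 0.0942 0.078 ] [ 32.7   5.5 154.5]
br [0.4548 0.0368 0.078 ] [-30.4   4.2 154.5]
[0.4240083  0.09196634 0.078     ] [0.449983   0.03451104 0.078     ] 0.06305392298163631 [0.43699565 0.06323869 0.078     ]
yaw of x axis 0.4245867981639375 tooly 0.44404483682672014
```

>>> step_arm:
  targets:
    - {"tx":1.2,"ty":-0.5,"tz":20,"ax":0,"ay":0,"az":0.02,"grip":110}
    - {"tx":0,"ty":0,"tz":35,"ax":0,"ay":0,"az":0,"grip":110}
    - {"tx":0,"ty":0,"tz":35,"ax":0,"ay":0,"az":0,"grip":110}
    - {"tx":0,"ty":0,"tz":35,"ax":0,"ay":0,"az":0,"grip":110}
    - {"tx":0,"ty":0,"tz":30,"ax":0,"ay":0,"az":0,"grip":110}
    - {"tx":0,"ty":0,"tz":20,"ax":0,"ay":0,"az":0,"grip":110}
    - {"tx":0,"ty":0,"tz":10.5,"ax":0,"ay":0,"az":0,"grip":110}
    - {"tx":0,"ty":0,"tz":0,"ax":0,"ay":0,"az":0,"grip":110}
  squeeze: 30

```text
t: 3.05
tool_pos: [0.4359, 0.0633, 0.0458]
orientation: [-1.704, -2.637, 0.003]
force: [-0.1, 0.3, 0.2]
opening: 0.0526
```

Run:
```python
from h import *
snap('wrist','w2');c=snap('side','s2')
cv2.imwrite('pics/z2.png',cv2.resize(c['frame'][120:270,200:380],None,fx=4,fy=4,interpolation=cv2.INTER_CUBIC))
```

```text
(no output)
```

View pics/w2.png

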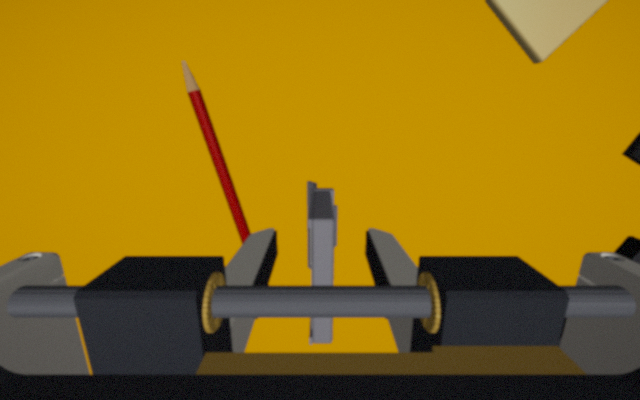

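View pics/z2.png

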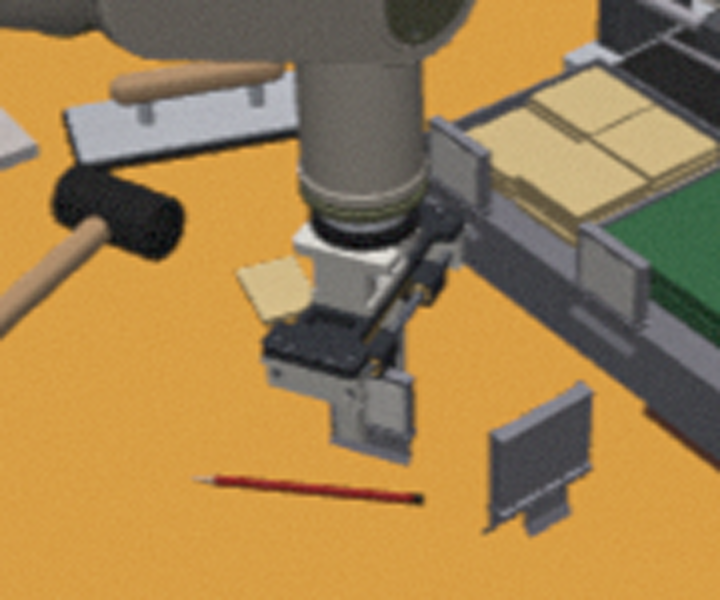

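>>> step_arm:
  targets:
    - {"tx":0,"ty":0,"tz":0,"ax":0,"ay":0,"az":0,"grip":200}
    - {"tx":0,"ty":0,"tz":0,"ax":0,"ay":0,"az":0,"grip":255}
    - {"tx":0,"ty":0,"tz":0,"ax":0,"ay":0,"az":0,"grip":255}
    - {"tx":0,"ty":0,"tz":0,"ax":0,"ay":0,"az":0,"grip":255}
    - {"tx":0,"ty":0,"tz":0,"ax":0,"ay":0,"az":0,"grip":255}
    - {"tx":0,"ty":0,"tz":0,"ax":0,"ay":0,"az":0,"grip":255}
  squeeze: 35

```text
t: 3.75
tool_pos: [0.4372, 0.0633, 0.0472]
orientation: [1.708, 2.637, 0.0]
force: [0.6, 0.2, -0.8]
opening: 0.0099
```

>>> step_arm:
  targets:
    - {"tx":0,"ty":0,"tz":-10,"ax":0,"ay":0,"az":0,"grip":255}
    - {"tx":0,"ty":0,"tz":-25,"ax":0,"ay":0,"az":0,"grip":255}
    - {"tx":0,"ty":0,"tz":-35,"ax":0,"ay":0,"az":0,"grip":255}
    - {"tx":0,"ty":0,"tz":-35,"ax":0,"ay":0,"az":0.1,"grip":255}
    - {"tx":0,"ty":0,"tz":-35,"ax":0,"ay":0,"az":0.1,"grip":255}
    - {"tx":0,"ty":0,"tz":-20,"ax":0,"ay":0,"az":0.1,"grip":255}
    - {"tx":0,"ty":0,"tz":-10,"ax":0,"ay":0,"az":0.1,"grip":255}
    - {"tx":0,"ty":0,"tz":0,"ax":0,"ay":0,"az":0.1,"grip":255}
    - {"tx":-20,"ty":11,"tz":0,"ax":0,"ay":0,"az":0,"grip":255}
    - {"tx":-34,"ty":19,"tz":0,"ax":0,"ay":0,"az":0,"grip":255}
    - {"tx":-34,"ty":19,"tz":0,"ax":0,"ay":0,"az":0,"grip":255}
    - {"tx":-34,"ty":19,"tz":0,"ax":0,"ay":0,"az":0,"grip":255}
    - {"tx":-34,"ty":19,"tz":0,"ax":0,"ay":0,"az":0,"grip":255}
    - {"tx":-34,"ty":19,"tz":0,"ax":0,"ay":0,"az":0,"grip":255}
    - {"tx":-34,"ty":19,"tz":0,"ax":0,"ay":0,"az":0,"grip":255}
    - {"tx":-24,"ty":14,"tz":0,"ax":0,"ay":0,"az":0,"grip":255}
    - {"tx":-12,"ty":7,"tz":0,"ax":0,"ay":0,"az":0,"grip":255}
    - {"tx":0,"ty":0,"tz":0,"ax":0,"ay":0,"az":0,"grip":255}
    - {"tx":0,"ty":0,"tz":0,"ax":0,"ay":0,"az":0,"grip":255}
  squeeze: 45

```text
t: 5.65
tool_pos: [0.5619, -0.2065, 0.2172]
orientation: [-2.307, -2.132, -0.0]
force: [0.4, 0.5, -0.1]
opening: 0.0098
```

Run:
```python
from h import *
snap('wrist','w3');c=snap('side','s3');t=snap('top','t3')
cv2.imwrite('pics/z3.png',cv2.resize(c['frame'][110:270,290:480],None,fx=4,fy=3.7,interpolation=cv2.INTER_CUBIC))
cv2.imwrite('pics/z3t.png',cv2.resize(t['frame'][100:230,230:430],None,fx=4,fy=4,interpolation=cv2.INTER_CUBIC))
print(robot.read_state())
```

```text
{'t': 5.8, 'q': array([-4.37186694e-01,  1.33670933e-01,  1.51244939e+00,  2.47837464e-04,
        1.49556578e+00, -3.59593593e-01]), 'dq': array([-0.00182673,  0.0010298 , -0.00127619, -0.00182285, -0.0021219 ,
       -0.00197122]), 'joint_torque': array([-3.45910415e-01, -5.58438599e+01, -4.92211890e+01,  5.09913079e-02,
        4.20094002e-02,  1.03789169e-02]), 'tool_pos': array([ 0.56197905, -0.20602528,  0.21738017]), 'orientation': array([-2.30582039e+00, -2.13346358e+00, -3.04068143e-04]), 'force': array([ 0.37149787,  0.02757955, -0.87696891]), 'wrist_torque': array([-0.07093732,  0.11626936, -0.00697249]), 'opening': 0.009561786684152427}
```

View pics/w3.png

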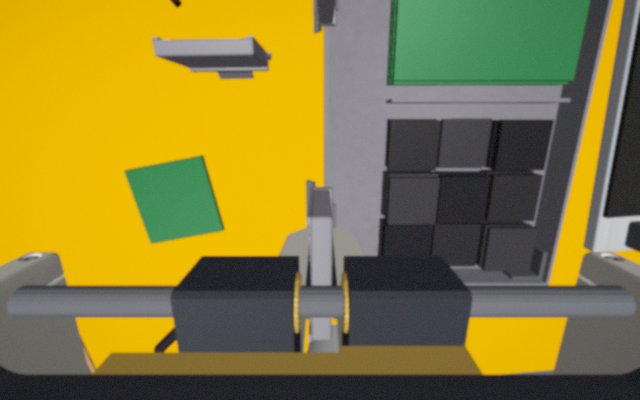

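View pics/z3.png

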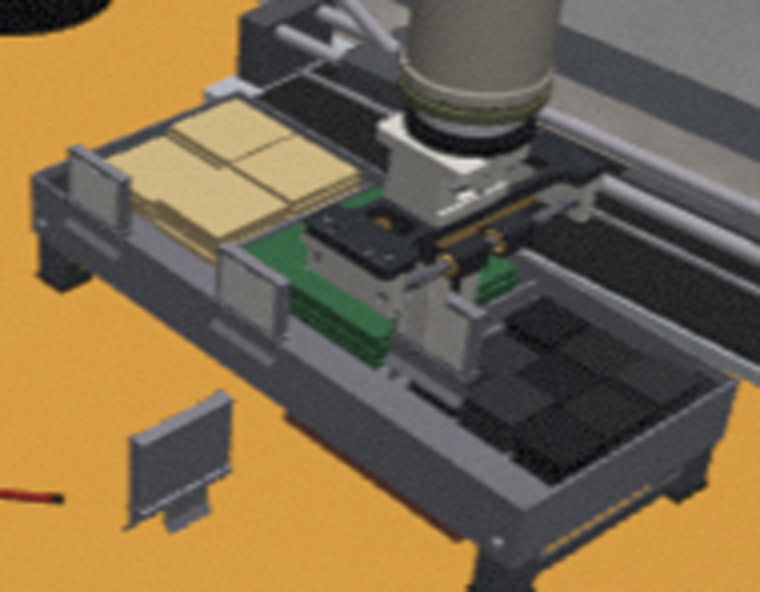

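View pics/z3t.png

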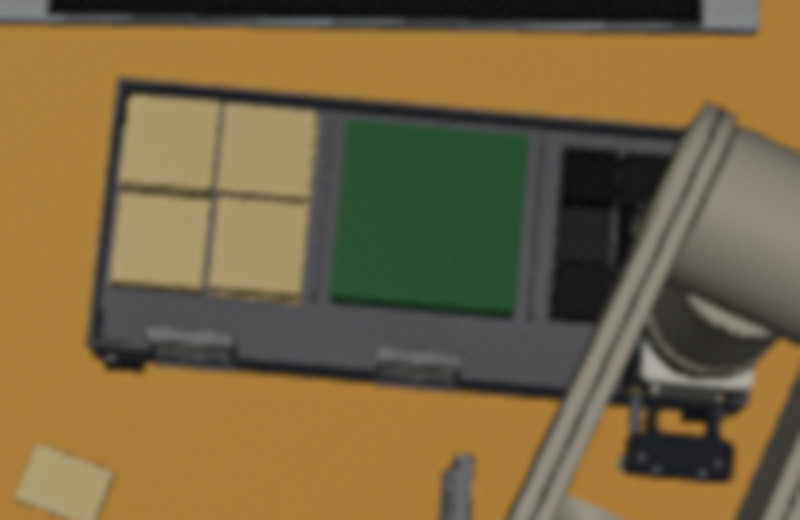

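Run:
```python
from h import *
s=ld('w3')['frame']
cv2.imwrite('pics/z3w.png',cv2.resize(s[0:130,270:410],None,fx=5,fy=4.6,interpolation=cv2.INTER_CUBIC))
cv2.imwrite('pics/z3v.png',cv2.resize(s[110:240,270:410],None,fx=5,fy=4.6,interpolation=cv2.INTER_CUBIC))
for r in range(40,175,15): print(r,[int(x) for x in s[r,318:336].mean(1)],[int(x) for x in s[r,318:336,0]])
```

```text
40 [141, 141, 142, 141, 136, 148, 148, 146, 148, 146, 144, 145, 142, 142, 141, 142, 139, 142] [0, 0, 0, 0, 0, 70, 119, 143, 151, 150, 149, 150, 147, 145, 146, 147, 143, 146]
55 [142, 142, 142, 142, 137, 149, 148, 150, 146, 147, 145, 142, 140, 141, 141, 139, 141, 140] [0, 0, 0, 0, 0, 73, 119, 147, 150, 151, 149, 146, 145, 145, 146, 144, 146, 145]
70 [143, 142, 143, 143, 138, 147, 149, 149, 146, 147, 145, 142, 143, 140, 142, 142, 142, 142] [0, 0, 0, 0, 0, 68, 120, 147, 150, 150, 149, 146, 147, 145, 147, 146, 147, 146]
85 [143, 143, 143, 142, 139, 149, 152, 148, 150, 145, 148, 142, 140, 141, 142, 140, 143, 142] [0, 0, 0, 0, 0, 70, 123, 145, 155, 148, 153, 146, 144, 145, 146, 144, 150, 147]
100 [144, 144, 143, 143, 139, 150, 152, 149, 149, 148, 145, 139, 140, 144, 142, 140, 143, 144] [0, 0, 0, 0, 0, 72, 124, 146, 152, 151, 149, 143, 144, 148, 147, 143, 148, 149]
115 [144, 145, 144, 143, 139, 150, 152, 151, 151, 147, 146, 141, 140, 142, 141, 141, 140, 142] [0, 0, 0, 0, 0, 70, 123, 148, 153, 151, 150, 145, 144, 147, 144, 146, 144, 146]
130 [143, 144, 144, 143, 139, 151, 152, 148, 151, 148, 147, 146, 145, 145, 144, 145, 145, 143] [0, 0, 0, 0, 0, 71, 123, 145, 154, 152, 151, 151, 149, 149, 149, 150, 148, 147]
145 [144, 144, 144, 143, 139, 151, 149, 146, 146, 144, 146, 145, 147, 144, 146, 144, 145, 146] [0, 0, 0, 0, 0, 72, 119, 144, 149, 148, 151, 150, 151, 148, 150, 148, 151, 149]
160 [145, 144, 145, 144, 138, 150, 146, 148, 147, 146, 145, 145, 145, 144, 146, 146, 147, 146] [0, 0, 0, 0, 0, 69, 115, 144, 151, 151, 148, 149, 150, 147, 150, 151, 151, 149]
```

View pics/z3w.png

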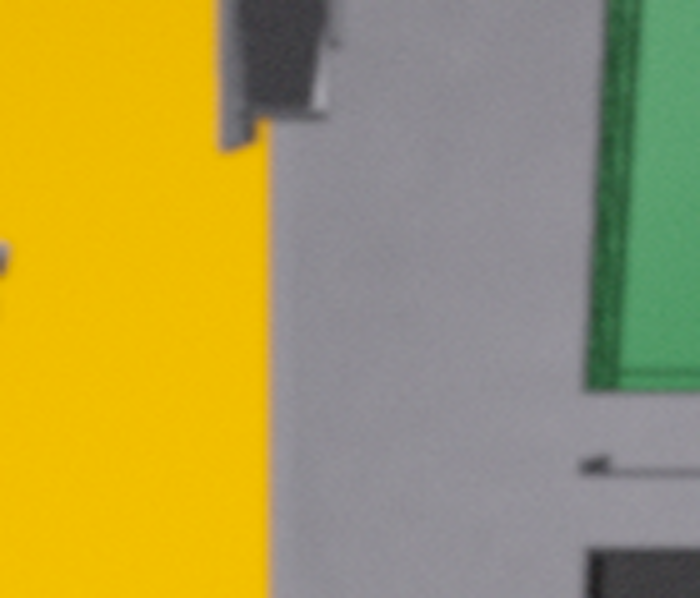

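View pics/z3v.png

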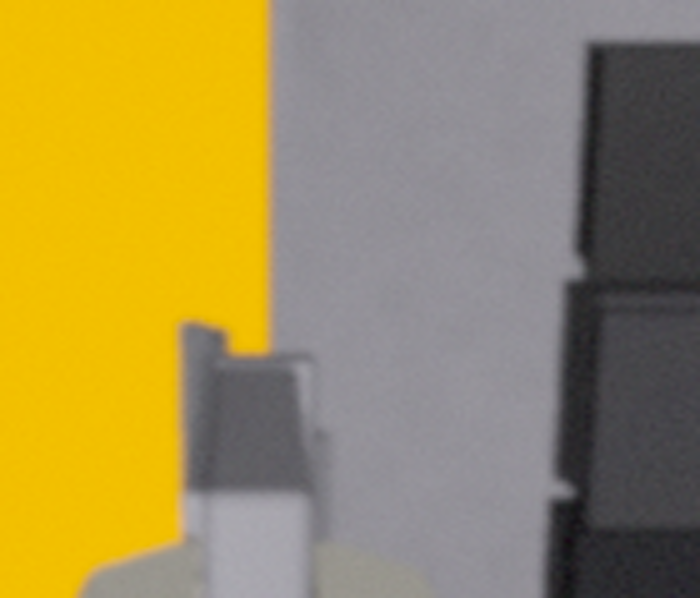

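Run:
```python
from h import *
from scipy.spatial.transform import Rotation as Ro
W=ld('w3');S=ld('side0');T=ld('top0'); s=robot.read_state();R=Ro.from_rotvec(s['orientation']).as_matrix();p=s['tool_pos']
tf=lambda X:(R.T@(X-p)*1000).round(1)
print('tool yaw',np.arctan2(R[1,1],R[0,1]))
a=onz(W,323,40,.11);b=onz(W,323,170,.11);print('lip front',a,b,tf(a),tf(b),'yaw',np.arctan2(-(a-b)[0],(a-b)[1]))
zv=lambda q:(270+q[0]/5,110+q[1]/4.6)
zt=p[2]+.031
for q in [(208,492),(308,492)]: print('holder top',tf(onz(W,*zv(q),zt)))
# front leg foot left end: z = TCP-.047 ; flared front foot outer
for q in [(183,323),(225,330),(313,355)]: print('foot',tf(onz(W,*zv(q),p[2]-.047)))
# neighbours: divider line
for q in [(610,470),(700,470)]:
  X=onz(W,270+q[0]/5,q[1]/4.6,.088);print('div',X,tf(X))
X=onz(W,318,32,.09);print('neigh front foot end',X,tf(X))
zc=lambda q:(290+q[0]/4,130+q[1]/4); zd=lambda q:(240+q[0]/4.2,110+q[1]/4.2)
for n,q in dict(n1L=(68,82),n1R=(129,125),n2L=(218,186),n2R=(288,236)).items(): print(n,onz(S,*zc(q),.168))
for n,q in dict(n1L=(112,305),n1R=(205,315),n2L=(352,325),n2R=(442,334)).items(): print(n,onz(T,*zd(q),.168))
```

```text
tool yaw -0.07761174042274645
lip front [ 0.57380528 -0.07653202  0.11      ] [ 0.56595789 -0.17906704  0.11      ] [130.    1.8 107.4] [ 27.2   1.9 107.4] yaw -0.07638490931949242
holder top [ 32.1  -3.8 -31. ]
holder top [ 32.1   4.7 -31. ]
foot [31.1 -9.6 47. ]
foot [30.  -3.9 47. ]
foot [26.3  8.  47. ]
div [ 0.63190074 -0.12672362  0.088     ] [ 84.5  63.6 129.4]
div [ 0.64792421 -0.12798041  0.088     ] [ 84.4  79.6 129.4]
neigh front foot end [ 0.57054874 -0.06581156  0.09      ] [140.4  -2.3 127.4]
n1L [0.58653991 0.16563951 0.168     ]
n1R [0.5812544 0.0936733 0.168    ]
n2L [ 0.57552153 -0.00275077  0.168     ]
n2R [ 0.5696839  -0.07494672  0.168     ]
n1L [0.59340319 0.16958346 0.168     ]
n1R [0.58721846 0.10297896 0.168     ]
n2L [ 0.58168594 -0.00203122  0.168     ]
n2R [ 0.57621056 -0.06626165  0.168     ]
```

>>> step_arm:
  targets:
    - {"tx":-1.3,"ty":3,"tz":10,"ax":0,"ay":0,"az":0,"grip":255}
    - {"tx":0,"ty":0,"tz":18,"ax":0,"ay":0,"az":0,"grip":255}
    - {"tx":0,"ty":0,"tz":15,"ax":0,"ay":0,"az":0,"grip":255}
    - {"tx":0,"ty":0,"tz":8,"ax":0,"ay":0,"az":0,"grip":255}
    - {"tx":0,"ty":0,"tz":4,"ax":0,"ay":0,"az":0,"grip":255}
    - {"tx":0,"ty":0,"tz":0,"ax":0,"ay":0,"az":0,"grip":255}
    - {"tx":0,"ty":0,"tz":0,"ax":0,"ay":0,"az":0,"grip":255}
  squeeze: 45

```text
t: 6.5
tool_pos: [0.5654, -0.2091, 0.1628]
orientation: [2.307, 2.131, 0.001]
force: [0.5, 0.2, -0.5]
opening: 0.0099
```

Run:
```python
from h import *
w=snap('wrist','w4');c=snap('side','s4')
cv2.imwrite('pics/z4.png',cv2.resize(c['frame'][160:270,330:470],None,fx=5.5,fy=5.4,interpolation=cv2.INTER_CUBIC))
cv2.imwrite('pics/z4w.png',cv2.resize(w['frame'][100:240,260:400],None,fx=5,fy=4.2,interpolation=cv2.INTER_CUBIC))
s=robot.read_state();print({k:np.round(s[k],4) for k in('t','tool_pos','orientation','force')})
```

```text
{'t': np.float64(6.6), 'tool_pos': array([ 0.5656, -0.2092,  0.1631]), 'orientation': array([2.3064e+00, 2.1310e+00, 9.0000e-04]), 'force': array([ 0.3849, -0.4828,  0.6925])}
```

View pics/z4.png

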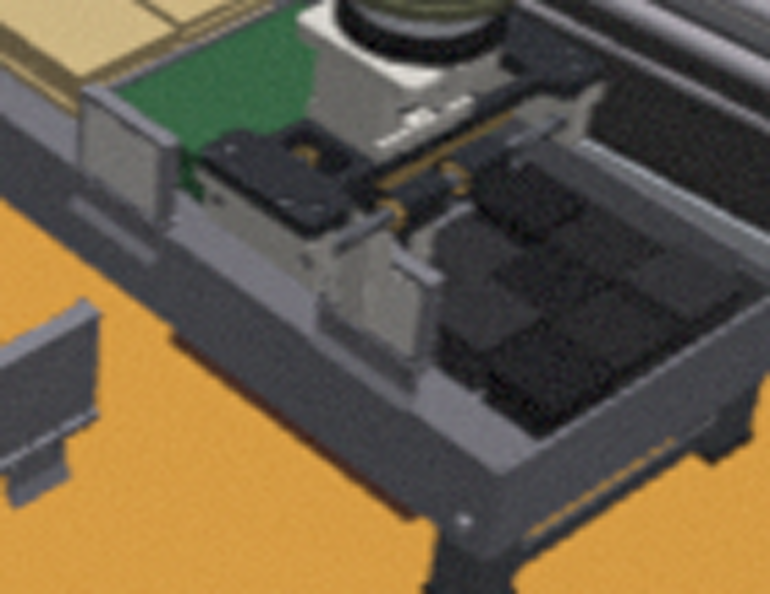

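View pics/z4w.png

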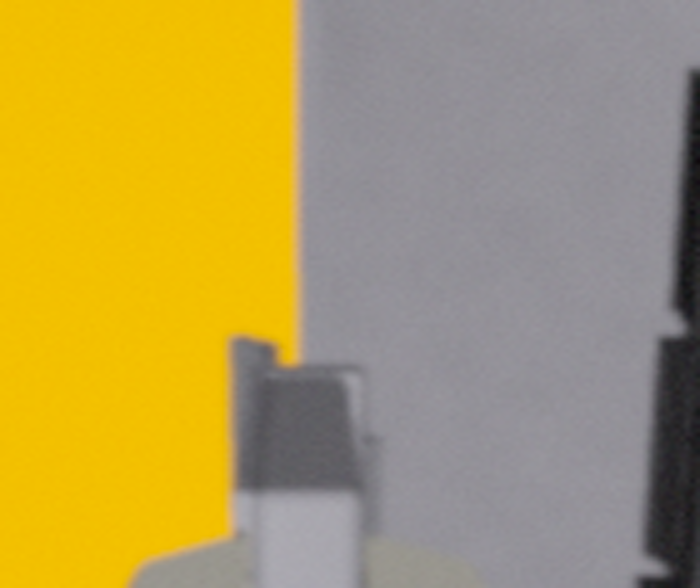

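>>> step_arm:
  targets:
    - {"tx":0,"ty":0,"tz":3,"ax":0,"ay":0,"az":0,"grip":255}
    - {"tx":0,"ty":0,"tz":3,"ax":0,"ay":0,"az":0,"grip":255}
    - {"tx":0,"ty":0,"tz":3,"ax":0,"ay":0,"az":0,"grip":255}
    - {"tx":0,"ty":0,"tz":3,"ax":0,"ay":0,"az":0,"grip":255}
    - {"tx":0,"ty":0,"tz":0,"ax":0,"ay":0,"az":0,"grip":255}
  squeeze: 50

```text
t: 7.1
tool_pos: [0.5646, -0.2088, 0.1493]
orientation: [-2.307, -2.131, 0.001]
force: [0.3, 0.2, -0.1]
opening: 0.0098
```

Run:
```python
from h import *
c=snap('side','s5');w=snap('wrist','w5')
a=cv2.resize(c['frame'][180:260,350:450],None,fx=6,fy=6,interpolation=cv2.INTER_CUBIC)
cv2.imwrite('pics/z5.png',a)
cv2.imwrite('pics/z5w.png',cv2.resize(w['frame'][100:240,260:400],None,fx=5,fy=4.2,interpolation=cv2.INTER_CUBIC))
```

```text
(no output)
```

View pics/z5.png

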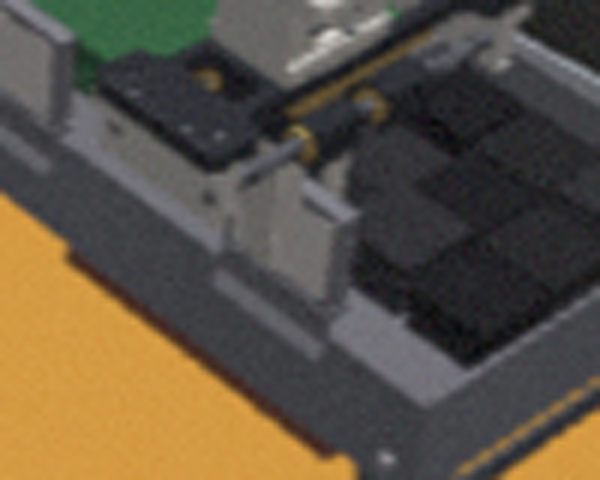

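View pics/z5w.png

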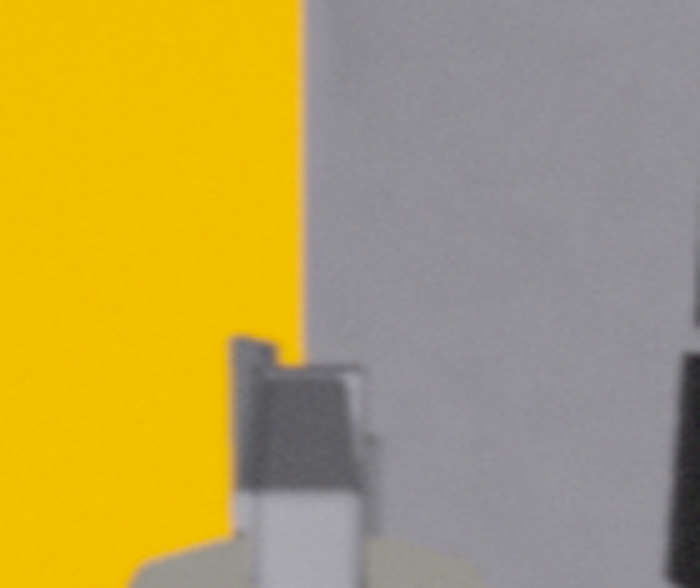

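>>> step_arm:
  targets:
    - {"tx":0,"ty":0,"tz":2,"ax":0,"ay":0,"az":0,"grip":255}
    - {"tx":0,"ty":0,"tz":2,"ax":0,"ay":0,"az":0,"grip":255}
    - {"tx":0,"ty":0,"tz":2,"ax":0,"ay":0,"az":0,"grip":255}
    - {"tx":0,"ty":0,"tz":1.5,"ax":0,"ay":0,"az":0,"grip":255}
    - {"tx":0,"ty":0,"tz":1,"ax":0,"ay":0,"az":0,"grip":255}
    - {"tx":0,"ty":0,"tz":0,"ax":0,"ay":0,"az":0,"grip":255}
  squeeze: 50

```text
t: 7.8
tool_pos: [0.5649, -0.2089, 0.1414]
orientation: [-2.307, -2.132, 0.0]
force: [0.0, 0.6, 0.0]
opening: 0.0097
```

Run:
```python
from h import *
for i in range(3):
  w=snap('wrist','w6')
  s=robot.read_state();print({k:np.round(s[k],4) for k in('t','tool_pos','force','wrist_torque')})
```

```text
{'t': np.float64(7.85), 'tool_pos': array([ 0.565 , -0.2089,  0.1415]), 'force': array([ 0.4984, -0.0818, -0.7435]), 'wrist_torque': array([-0.0428,  0.0626, -0.0253])}
{'t': np.float64(7.9), 'tool_pos': array([ 0.5651, -0.2089,  0.1416]), 'force': array([-0.265 ,  0.5781, -1.0277]), 'wrist_torque': array([-0.0395,  0.0954, -0.0142])}
{'t': np.float64(7.95), 'tool_pos': array([ 0.5651, -0.209 ,  0.1417]), 'force': array([-0.5006,  0.2888, -0.3575]), 'wrist_torque': array([-0.0998,  0.1017, -0.0466])}
```

>>> step_arm:
  targets:
    - {"tx":0,"ty":0,"tz":1,"ax":0,"ay":0,"az":0,"grip":255}
    - {"tx":0,"ty":0,"tz":1,"ax":0,"ay":0,"az":0,"grip":255}
    - {"tx":0,"ty":0,"tz":1,"ax":0,"ay":0,"az":0,"grip":255}
    - {"tx":0,"ty":0,"tz":0,"ax":0,"ay":0,"az":0,"grip":255}
  squeeze: 50

```text
t: 8.35
tool_pos: [0.5649, -0.2089, 0.1384]
orientation: [-2.307, -2.132, 0.0]
force: [0.1, -0.5, -0.7]
opening: 0.0096
```

>>> step_arm:
  targets:
    - {"tx":0,"ty":0,"tz":0.5,"ax":0,"ay":0,"az":0,"grip":255}
    - {"tx":0,"ty":0,"tz":0.5,"ax":0,"ay":0,"az":0,"grip":255}
    - {"tx":0,"ty":0,"tz":0,"ax":0,"ay":0,"az":0,"grip":255}
  squeeze: 50

```text
t: 8.65
tool_pos: [0.5651, -0.2089, 0.1375]
orientation: [-2.307, -2.132, 0.0]
force: [-0.1, 0.1, -0.6]
opening: 0.0101
```

>>> step_arm:
  targets:
    - {"tx":0,"ty":0,"tz":0.4,"ax":0,"ay":0,"az":0,"grip":255}
    - {"tx":0,"ty":0,"tz":0.4,"ax":0,"ay":0,"az":0,"grip":255}
    - {"tx":0,"ty":0,"tz":0,"ax":0,"ay":0,"az":0,"grip":255}
  squeeze: 50

```text
t: 8.95
tool_pos: [0.5651, -0.209, 0.1373]
orientation: [2.307, 2.132, 0.0]
force: [-2.9, 0.4, 3.5]
opening: 0.0097
```

>>> step_arm:
  targets:
    - {"tx":0,"ty":0,"tz":0.4,"ax":0,"ay":0,"az":0,"grip":255}
    - {"tx":0,"ty":0,"tz":0,"ax":0,"ay":0,"az":0,"grip":255}
  squeeze: 55

```text
t: 9.15
tool_pos: [0.5651, -0.209, 0.1373]
orientation: [2.307, 2.132, 0.0]
force: [-3.7, 1.6, 6.9]
opening: 0.0095
```

>>> step_arm:
  targets:
    - {"tx":0,"ty":0,"tz":0.4,"ax":0,"ay":0,"az":0,"grip":255}
    - {"tx":0,"ty":0,"tz":0,"ax":0,"ay":0,"az":0,"grip":255}
  squeeze: 55

```text
t: 9.35
tool_pos: [0.5651, -0.209, 0.1373]
orientation: [2.307, 2.132, 0.0]
force: [-5.8, 1.5, 9.2]
opening: 0.0098
```

Run:
```python
from h import *
c=snap('side','s7');w=snap('wrist','w7')
cv2.imwrite('pics/z7.png',cv2.resize(c['frame'][140:260,300:450],None,fx=5,fy=5,interpolation=cv2.INTER_CUBIC))
cv2.imwrite('pics/z7w.png',cv2.resize(w['frame'][100:240,260:400],None,fx=5,fy=4.2,interpolation=cv2.INTER_CUBIC))
s=robot.read_state();print({k:np.round(s[k],4) for k in('t','tool_pos','force','wrist_torque')})
```

```text
{'t': np.float64(9.45), 'tool_pos': array([ 0.5651, -0.209 ,  0.1372]), 'force': array([-4.8014,  1.5628,  9.5255]), 'wrist_torque': array([0.3882, 1.013 , 0.0285])}
```

View pics/z7.png

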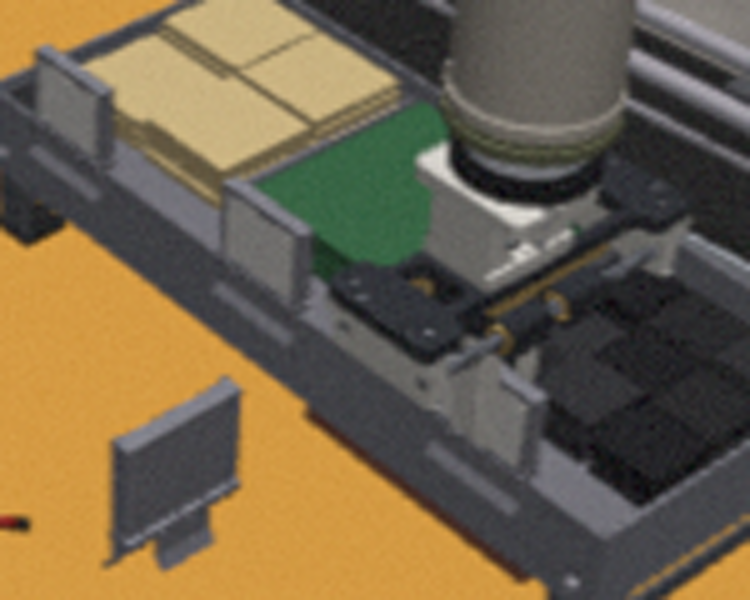

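View pics/z7w.png

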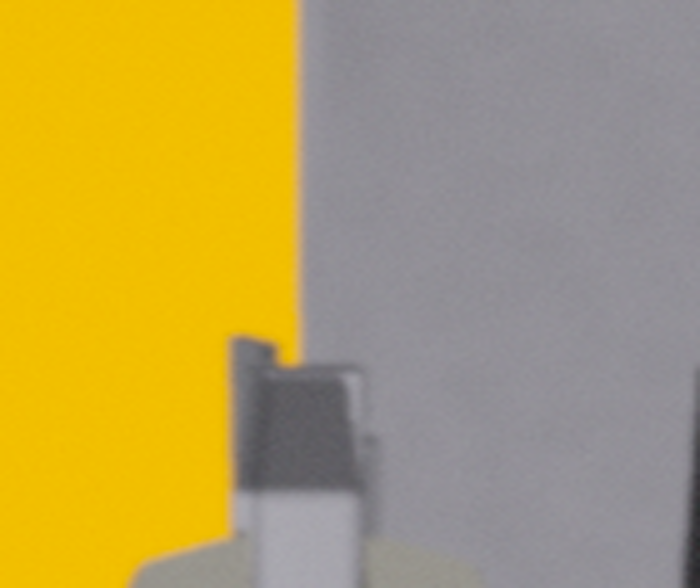

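Run:
```python
from h import *
S=ld('s7'); P=[]
for a,b in [((30,150),(101,197)),((214,284),(292,341)),((428,444),(518,512))]:
  A,B=[onz(S,300+q[0]/5,140+q[1]/5,.092) for q in(a,b)]; P.append((A+B)/2);print((A+B)/2,np.linalg.norm(A-B))
print(np.linalg.norm(P[1]-P[0]),np.linalg.norm(P[2]-P[1]), P[2]-P[1])
```

```text
[0.58680495 0.13986589 0.092     ] 0.06536916119736816
[ 0.57444328 -0.03160769  0.092     ] 0.0662005783397006
[ 0.56046108 -0.20678768  0.092     ] 0.06676399969391644
0.17191857962107154 0.17573711021072705 [-1.39821991e-02 -1.75179993e-01 -5.55111512e-17]
```

>>> step_arm:
  targets:
    - {"tx":0,"ty":0,"tz":-1.5,"ax":0,"ay":0,"az":0,"grip":255}
    - {"tx":0,"ty":0,"tz":-1.5,"ax":0,"ay":0,"az":0,"grip":255}
    - {"tx":0.8,"ty":-0.2,"tz":0,"ax":0,"ay":0,"az":0,"grip":255}
    - {"tx":0.8,"ty":-0.2,"tz":0,"ax":0,"ay":0,"az":0,"grip":255}
    - {"tx":0,"ty":0,"tz":0,"ax":0,"ay":0,"az":0,"grip":255}
    - {"tx":0,"ty":0,"tz":0,"ax":0,"ay":0,"az":0,"grip":255}
  squeeze: 55

```text
t: 10.05
tool_pos: [0.5647, -0.2073, 0.1388]
orientation: [-2.307, -2.132, 0.0]
force: [0.1, 0.2, -1.2]
opening: 0.0098
```

>>> step_arm:
  targets:
    - {"tx":0,"ty":0,"tz":0.5,"ax":0,"ay":0,"az":0,"grip":255}
    - {"tx":0,"ty":0,"tz":0.5,"ax":0,"ay":0,"az":0,"grip":255}
    - {"tx":0,"ty":0,"tz":0.4,"ax":0,"ay":0,"az":0,"grip":255}
    - {"tx":0,"ty":0,"tz":0.4,"ax":0,"ay":0,"az":0,"grip":255}
    - {"tx":0,"ty":0,"tz":0.4,"ax":0,"ay":0,"az":0,"grip":255}
    - {"tx":0,"ty":-0.2,"tz":0.4,"ax":0,"ay":0,"az":0,"grip":255}
    - {"tx":0,"ty":-0.2,"tz":0.4,"ax":0,"ay":0,"az":0,"grip":255}
    - {"tx":0,"ty":0,"tz":0,"ax":0,"ay":0,"az":0,"grip":255}
  squeeze: 55

```text
t: 10.85
tool_pos: [0.5648, -0.2074, 0.1373]
orientation: [2.307, 2.131, 0.001]
force: [-2.8, 2.9, 6.8]
opening: 0.0096
```

>>> step_arm:
  targets:
    - {"tx":0,"ty":-0.1,"tz":0.4,"ax":0,"ay":0,"az":0,"grip":255}
    - {"tx":0,"ty":-0.1,"tz":0.4,"ax":0,"ay":0,"az":0,"grip":255}
    - {"tx":0,"ty":-0.1,"tz":0.4,"ax":0,"ay":0,"az":0,"grip":255}
    - {"tx":0,"ty":0,"tz":0,"ax":0,"ay":0,"az":0,"grip":255}
    - {"tx":0,"ty":0,"tz":0,"ax":0,"ay":0,"az":0,"grip":255}
  squeeze: 60

```text
t: 11.35
tool_pos: [0.5648, -0.2074, 0.1372]
orientation: [2.306, 2.131, 0.001]
force: [-5.6, 3.5, 14.3]
opening: 0.0098
```

>>> step_arm:
  targets:
    - {"tx":0,"ty":-0.2,"tz":0.4,"ax":0,"ay":0,"az":0,"grip":255}
    - {"tx":0,"ty":-0.1,"tz":0.4,"ax":0,"ay":0,"az":0,"grip":255}
    - {"tx":0,"ty":0,"tz":0,"ax":0,"ay":0,"az":0,"grip":255}
    - {"tx":0,"ty":0,"tz":0,"ax":0,"ay":0,"az":0,"grip":255}
    - {"tx":0,"ty":0,"tz":0,"ax":0,"ay":0,"az":0,"grip":255}
    - {"tx":0,"ty":0,"tz":0,"ax":0,"ay":0,"az":0,"grip":255}
    - {"tx":0,"ty":0,"tz":0,"ax":0,"ay":0,"az":0,"grip":255}
    - {"tx":0,"ty":0,"tz":0,"ax":0,"ay":0,"az":0,"grip":255}
    - {"tx":0,"ty":0,"tz":0,"ax":0,"ay":0,"az":0,"grip":255}
    - {"tx":0,"ty":0,"tz":0,"ax":0,"ay":0,"az":0,"grip":255}
  squeeze: 60

```text
t: 12.35
tool_pos: [0.5647, -0.2074, 0.1372]
orientation: [2.306, 2.131, 0.002]
force: [-7.0, 4.2, 17.5]
opening: 0.0101
```

Run:
```python
from h import *
c=snap('side','s8');w=snap('wrist','w8')
cv2.imwrite('pics/z8.png',cv2.resize(c['frame'][140:260,300:450],None,fx=5,fy=5,interpolation=cv2.INTER_CUBIC))
cv2.imwrite('pics/z8w.png',cv2.resize(w['frame'][100:240,260:400],None,fx=5,fy=4.2,interpolation=cv2.INTER_CUBIC))
s=robot.read_state();print({k:np.round(s[k],4) for k in('t','tool_pos','force','wrist_torque','opening')})
```

```text
{'t': np.float64(12.45), 'tool_pos': array([ 0.5648, -0.2074,  0.1372]), 'force': array([-6.6188,  2.6287, 17.8781]), 'wrist_torque': array([0.7575, 1.3855, 0.0348]), 'opening': np.float64(0.0096)}
```

View pics/z8.png

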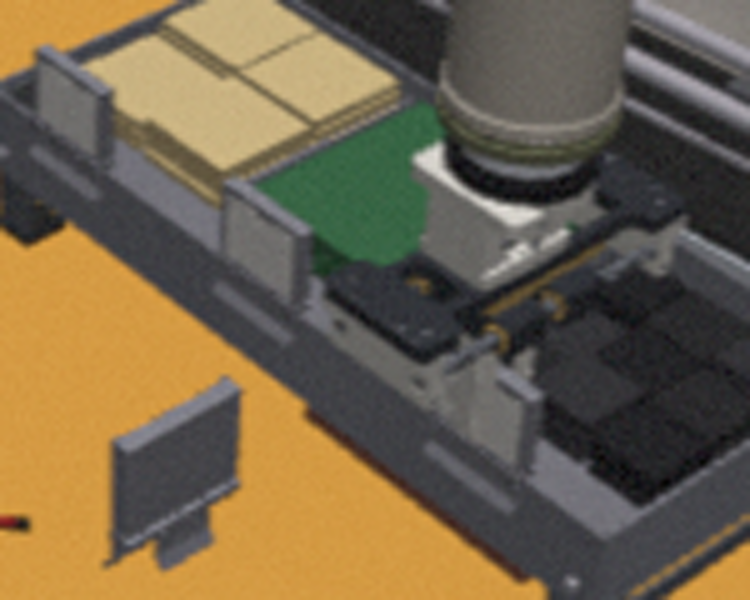

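View pics/z8w.png

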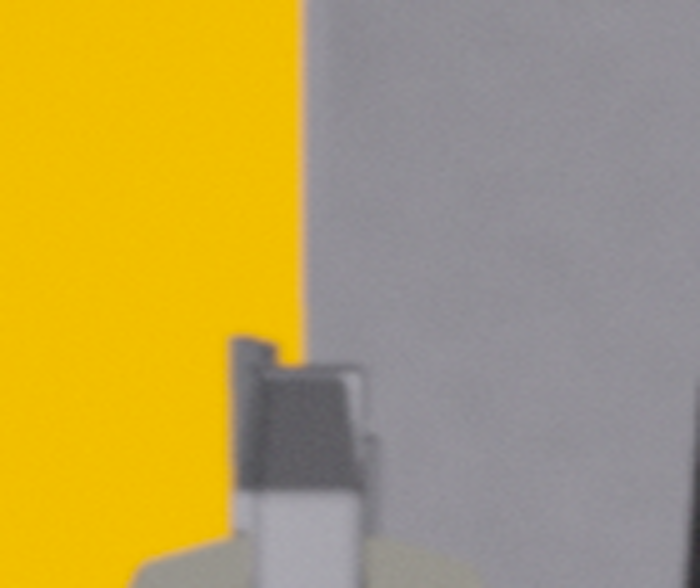

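Run:
```python
from h import *
robot.close_job()
s=robot.read_state();print({k:np.round(s[k],4) for k in('t','tool_pos','force','opening')})
```

```text
the job is handed in; nothing more can be done
the job is handed in; nothing more can be done
```

I put the smaller grey holder on the lip of the black-tile bay, card facing out, and handed the job in at about 12.5 s. The arm is still gripping it and pressing it down.

**Seating:** the TCP stopped at z = 0.1372 m, the height worked out for fully home, and contact there was gentle (3.5 N). It did not sink or slip as I pressed harder.

**Press and grip:** the last reading showed a steady upward force of about 18 N. The grip was set to 60 N, and the opening stayed at the pocket's 10 mm thickness. A sideways force of about 7 N remained across the lip.

**Position along the lip:** my estimates of the bay centre disagreed by about 1.5 mm, and a side-view check put the holder up to about 3 mm off. I eased it up about 1.5 mm, shifted it 1.6 mm along the lip and pressed it home again. I expect it within 1–2 mm of the middle, but did not repeat that measurement.

**Bystanders:** the gripper met no resistance on the way. The larger holder and the pencil end in view had not moved. I took no final picture of the whole bench.

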